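Box up a power board: lid on, toggle clamps down

ROBOT

A 6-joint arm with a two-finger parallel gripper is mounted at the origin on the work surface. World frame = base frame: x ahead of the robot, y to its left, z up, the work surface at z = 0. Lengths are in m, angles in degrees, forces in N, time in s.
With the tool pointing down it reaches from about 0.375 to 0.9 m from the base axis. Payload 3.1 kg.
Tool frame: the origin (TCP) lies at the very end of the fingers, on their centre line; the grasp point (between the pads) lies behind it (bot.grip_depth is the z of the grasp point in the tool frame, in m); z points along the fingers, y is the direction in which the jaws open and shut (so a half turn about z gives the same grasp; the last joint's range is limited). The gripper opens to 87 mm and grips with 3 to 60 N. Pads are 19 mm wide; open, the fingers measure 117 mm over their backs; the gripper's body (75 mm by 190 mm) begins 51 mm behind the grasp point.
Start: joints at [57.725, 30.224, 82.088, -0, 67.689, -10.227], TCP at [0.235, 0.579, 0.223] pointing down, gripper open.
Joint ranges: [-176.69, 176.69], [-43.24, 126.21], [12.49, 139.97], [-82, 262], [0, 151.66], [-163.58, 163.58]. Speed limits (degrees/s): [159.86, 159.86, 180, 180, 180, 180].

INTERFACE

Orientations are given as a 3x3 rotation matrix whose columns are the frame's x, y, z axes.
In Python, from rig import bot, vision gives the robot as it stands. The module is installed in compiled form; this text tells all that it offers.
- The arm moves only by the shell command python3 -m jog 'ROWS'. ROWS is JSON, a list of rows, each a list of 3 entries, a list of its own where there are three numbers: the shift along the tool's x, y, z in mm, then the turn, a rotation vector about the tool's x, y, z in degrees, then the closure, from 0 (fully open) to 1 (shut). In form: [[[dx, dy, dz], [wx, wy, wz], fingers], ...]. A call has 1 to 12 rows; each row is the pose to reach, as a shift and turn from the pose commanded when the call began, along the tool's axes at that moment; what a row does not reach only later rows make up. A row lasts 1/12 s, in which the tool goes at most 41.7 mm and 7.16 degrees, less where a joint would pass 70% of its speed; a pose out of reach is approached as far as the arm can. A call with a gripper value outside its range is refused whole. The fingers move at their own pace and stop on an object; the grip force is fixed at half the most. Time passes only in rows, so rows that repeat a pose let the fingers close. It gives the time, the measured TCP pose, the force and the opening at its end, in the units of the state.
- bot.read_state(): the state, without advancing time (a new reading comes with each control period).
- vision.capture(name): name is "scene" or "side" or "wrist"; returns the picture (384x512x3 uint8, red, green, blue); there is no depth.
- vision.camera_info(name): a dict with "intrinsics" (3x3 intrinsics, pixels), "camera_from_world" (4x4, takes a point from world to camera coordinates); the wrist camera has in their place "mount" (4x4, takes a point from camera to tool coordinates, whose origin is the TCP and whose axes are the flange's). Camera axes: x right, y up, looking along -z (the intrinsics and any distortion apply to the point x, -y, -z); pixel columns grow to the right and rows downward; lengths in m; the calibration is good to about 2 mm. A picture is of the moment at which its call begins: read the wrist's pose just before it. camera_info takes no time and is no camera call.
- bot.hand_in(): hands the job in, once; it reports no verdict.
The state is a dict: "time_s": time; "joint_positions": joint angles; "qvel": joint speeds; "tau": joint torques, N m; "position": TCP position; "tcp_rot": TCP orientation; "force": force on the tool from outside, world axes, zero at the start; "moment": the same for the moment, N m; "opening": opening from 0.0 (shut) to 1.0 (fully open).
Only numpy, scipy, OpenCV 4.12 (cv2) and the standard library are available. Lean on these libraries where they do the work, as an engineer would, in place of code of your own. Each camera call takes 0.05 s, during which the arm holds its last target. There are 200 camera calls.

TASK

Box up the power board so that its lid can be screwed down: lay the loose board flat on the standoffs inside the die-cast enclosure in the jig, set the finned lid on the enclosure's rim so that it sits seated and level all round, then push the handles of both toggle clamps fully down so that their rubber feet hold the lid. Lower the board and the lid into place rather than dropping them, and leave the other things on the bench where they are.

Things in the scene. Friction and masses are not known exactly. Their poses are not given: they have to be found in the camera images.
- jig: Assembly jig fixed to the bench: grey base plate 150 (x) by 300 (y) by 12 mm with an open die-cast aluminium enclosure at its centre and a steel toggle clamp on a riser at each y end (|y| 90 to 144 mm, clamp pivots and pins up to z 83 mm). Origin: centre of the plate's underside. x short side, y long side, z up; yaw within 0.25 rad of the robot's axes.
- rim (a point): Centre of the enclosure's mouth in the rim plane, 50 mm above the jig's origin; axes as the jig's. Enclosure: 94 (x) by 120 (y) mm outside, walls 3 mm, inner floor 35 mm below the rim, 9 mm square screw posts in the four inner corners up to the rim, four brass standoffs 5 mm tall at x +-29, y +-36 mm.
- board: Loose board: purple, 76 (x) by 88 (y) by 2 mm; black block 28 (x) by 36 (y) mm on its middle, top 22 mm up: grip it across x. Other parts at |y| over 22 mm, under 16 mm high. 130 g. Origin: underside centre. Lies at one side of the jig, yaw within 0.5 rad. Goes in long side to long side, either way round, 4 mm (y) and 6 mm (x) play; origin then 30 mm below the rim.
- lid: Loose lid: aluminium plate 94 (x) by 120 (y) by 4 mm, black finned heat sink 40 (x) by 60 (y) mm on its middle, top 26 mm above the plate's underside: grip it across x. Lip 5 mm deep below, 2 mm play in the rim. 200 g. Origin: centre of the plate's underside, which meets the rim. At the other side of the jig, on its lip, yaw within 0.5 rad; fits either way round.
- left_handle (a joint): Handle of the clamp at the jig's +y end, rad above level: 0 = level, locked, hard stop; starts near 1. Pivot along x at jig y +128, z 70 mm; the handle points outward (+y). Pushing it down swings the clamp bar over on to the lid (a toggle linkage: it locks at dead centre). It stays where it is left (friction 0.2 N m).
- right_handle (a joint): The same for the clamp at the jig's -y end: pivot at y -128, z 70 mm (jig axes), handle pointing outward to -y.
- left_grip (a point): Point on the axis of the left handle's round black grip (16 mm thick), 72 mm out from the pivot; the grip runs from 30 to 114 mm out.
- right_grip (a point): The same for the right handle's grip.
- left_foot: Rubber foot, 13 mm across, on the left clamp bar; origin: centre of the face that meets the lid. The bar turns about jig y +102, z 70 mm and starts about upright, clear of the lid's way. Shut, the foot presses the lid 49 mm out from its middle, beyond the heat sink, with about 5 N (sprung, yields 2 mm).
- right_foot: The same for the right clamp (jig -y end).
- solder_reel: Bystander: upright reel of solder wire, 54 mm across, 44 mm tall; origin centre of its underside. Leave it.
- tip_cleaner: Bystander: black pot with brass wool, 66 mm across, 38 mm tall; origin centre of its underside. Leave it.
- screwdriver: Bystander: screwdriver lying beyond the jig, roughly along the robot's y axis. Leave it.
Things that resemble listed ones, but are neither listed nor needed, are in the scene too. Of the things that look like the board, the middle-sized one is meant. There is more than one size of the lid; the one meant has the size given above.

How it is judged:
By the outcome, as a careful person would: the job done as asked, in the order asked, and still so for the second after the job is handed in, with the robot touching nothing.
It also fails if it takes over 70 s, if anything falls off the work surface, if the arm or the gripper's body presses on something with over 40 N, if the wrist force passes 120 N, or if a joint passes its speed limit or range.

## Working session

There is one attempt and no reset: what is moved stays moved. The work goes in short steps, Python scripts to look and compute and a shell command to move; the robot and the scene stay as the last step left them, time stands still between calls to the robot, and variables do not carry over. Pictures are saved under pics/ and viewed, about 8 in all and at most 12, crops included, and the job is handed in when it is done.

```bash
ls; mkdir -p pics; python3 - <<'E'
from rig import bot, vision
import cv2,numpy as np
print(bot.read_state(), bot.grip_depth)
a=vision.capture("scene");b=vision.capture("side")
for n in ("scene","side","wrist"): print(n,vision.camera_info(n))
cv2.imwrite("pics/scene0.png",a[...,::-1]);cv2.imwrite("pics/side0.png",b[...,::-1])
E
```

```text
pics
{'time_s': 0.0, 'joint_positions': array([ 5.77239958e+01,  3.02786685e+01,  8.21552149e+01, -1.39510749e-04,
        6.76887372e+01, -1.02245540e+01]), 'qvel': array([ 0.04227657, -0.00387369,  0.02702025,  0.054744  , -0.05465773,
       -0.01867516]), 'tau': array([-6.77826256e-05, -4.40049255e+01, -1.76593870e+01,  6.31737057e-02,
        5.80512767e-02, -1.68939659e-04]), 'position': array([0.23420464, 0.57868339, 0.22158132]), 'tcp_rot': array([[-9.26847226e-01,  3.75436970e-01, -1.14092192e-03],
       [ 3.75438513e-01,  9.26845534e-01, -1.81065300e-03],
       [ 3.77672312e-04, -2.10654474e-03, -9.99997710e-01]]), 'force': array([-0.33590635, -0.06734543, -0.54931726]), 'moment': array([-0.0297    , -0.00996204,  0.00402144]), 'opening': 1.0004279140994343} -0.0187
scene {'intrinsics': array([[386.26358902,   0.        , 255.37592373],
       [  0.        , 386.26358902, 187.16931631],
       [  0.        ,   0.        ,   1.        ]]), 'camera_from_world': array([[-0.49623087,  0.8681093 , -0.01188115,  0.23499313],
       [-0.70323723, -0.39388578,  0.59187109,  0.320
[... 400 characters left out ...]
45373349,  0.5738479 ,  0.6817804 , -0.28165654],
       [-0.41798717, -0.53863886,  0.73154282, -1.14730355],
       [ 0.        ,  0.        ,  0.        ,  1.        ]])}
wrist {'intrinsics': array([[302.85099328,   0.        , 257.28133517],
       [  0.        , 302.85099328, 192.99362109],
       [  0.        ,   0.        ,   1.        ]]), 'mount': array([[-1.01431125e-03,  9.56301801e-01,  2.92379609e-01,
         8.05058114e-02],
       [ 9.99999372e-01,  1.10919360e-03, -1.58743027e-04,
         2.06799226e-04],
       [-4.76111834e-04,  2.92379264e-01, -9.56302326e-01,
        -1.62450212e-01],
       [ 0.00000000e+00,  0.00000000e+00,  0.00000000e+00,
         1.00000000e+00]])}
```

View pics/scene0.png

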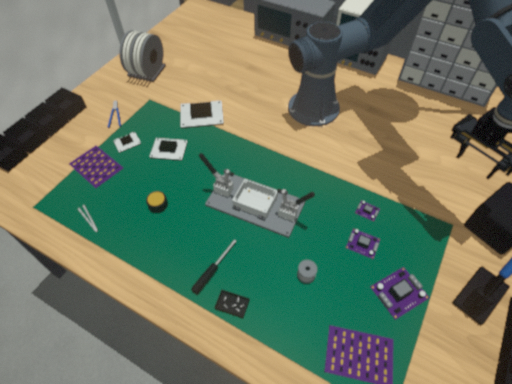

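View pics/side0.png

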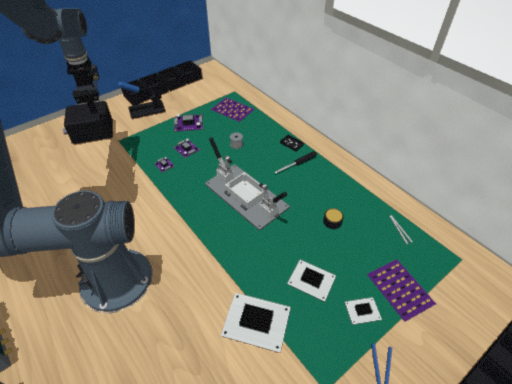

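Scene: candidates for the board are purple boards at (368,210) small, (363,243) middle, (400,291) large, with the purple panels at (95,166) and (360,354) being something else. Lids are at (126,142) small, (168,149) middle, (200,114) large. The jig is at (255,200). Side view: the boards are at (164,164), (187,147), (188,122) and the lids at (363,311), (312,279), (257,321). I'll measure positions and sizes next.

```bash
cat > h.py <<'E'
from rig import bot, vision
import numpy as np, cv2
D=np.diag([1,-1,-1.])
def cam(name,st=None):
    i=vision.camera_info(name); K=i["intrinsics"]
    if name=="wrist":
        T=np.eye(4);T[:3,:3]=st["tcp_rot"];T[:3,3]=st["position"]
        M=np.linalg.inv(T@i["mount"])
    else: M=i["camera_from_world"]
    return K@D@M[:3]          # 3x4 projection
def tri(obs):                 # [(P,(u,v))...] -> point
    X=np.vstack([r for P,(u,v) in obs for r in (u*P[2]-P[0],v*P[2]-P[1])])
    x=np.linalg.svd(X)[2][-1]; return x[:3]/x[3]
def onz(P,uv,z):              # pixels to plane z
    H=P[:,[0,1,3]].copy();H[:,2]+=P[:,2]*z
    q=np.linalg.solve(H,np.c_[np.atleast_2d(uv),np.ones(len(np.atleast_2d(uv)))].T);return (q[:2]/q[2]).T
def proj(P,X):
    q=P@np.r_[X,1];return q[:2]/q[2]
E
python3 - <<'E'
from h import *
np.set_printoptions(precision=3,suppress=True)
A,B=cam("scene"),cam("side")
for n,a,b in [("bS",(368,210),(164,164)),("bM",(363,243),(187,147)),("bL",(400,291),(188,122)),("lS",(126,142),(363,311)),("lM",(168,147),(312,279)),("lL",(201,112),(257,321)),("jig",(254,199),(243,190)),("reel",(308,268),(236,140)),("pot",(156,200),(334,218))]:
    print(n,tri([(A,a),(B,b)]))
# lid M corners in side image
for n,c in [("lM",[(304,261),(336,277),(322,300),(289,281)]),("lS",[(345,303),(373,297),(382,318),(356,323)]),("lL",[(234,294),(292,309),(280,349),(223,335)])]:
    p=onz(B,c,.008); print(n,np.linalg.norm(p-np.roll(p,-1,0),axis=1))
E
```

```text
bS [0.364 0.362 0.004]
bM [0.489 0.391 0.007]
bL [0.582 0.538 0.005]
lS [ 0.517 -0.54   0.002]
lM [ 0.467 -0.378  0.013]
lL [ 0.254 -0.377  0.015]
jig [0.518 0.027 0.029]
reel [0.66  0.28  0.029]
pot [ 0.683 -0.261  0.024]
lM [0.109 0.091 0.111 0.087]
lS [0.087 0.065 0.077 0.063]
lL [0.175 0.119 0.159 0.124]
```

Middle lid measures about 0.11 x 0.09 m, so it matches the 94 x 120 description. The middle board is at about (0.489, 0.391). I'll move above the board and look.

```bash
python3 -m jog '[[[-307,-79,20],[0,0,68],0],[[-307,-79,20],[0,0,68],0],[[-307,-79,20],[0,0,68],0],[[-307,-79,20],[0,0,68],0],[[-307,-79,20],[0,0,68],0],[[-307,-79,20],[0,0,68],0],[[-307,-79,20],[0,0,68],0],[[-307,-79,20],[0,0,68],0],[[-307,-79,20],[0,0,68],0],[[-307,-79,20],[0,0,68],0],[[-307,-79,20],[0,0,68],0],[[-307,-79,20],[0,0,68],0]]'
cat > snap.py <<'E'
import sys,pickle
from h import *
st=bot.read_state();im=vision.capture("wrist")
pickle.dump((cam("wrist",st),st),open(f"pics/{sys.argv[1]}.pkl","wb"))
cv2.imwrite(f"pics/{sys.argv[1]}.png",im[...,::-1])
print(st["time_s"],st["position"].round(4),st["tcp_rot"].round(3).tolist(),st["force"].round(1),round(st["opening"],3),st["joint_positions"].round(0))
E
python3 snap.py w1
```

```text
time_s: 1.1
position: [0.4892, 0.3905, 0.2021]
tcp_rot: [[-0.001, 1.0, -0.001], [1.0, 0.001, -0.001], [-0.001, -0.001, -1.0]]
force: [0.2, 0.5, 0.4]
opening: 0.994
1.1 [0.4892 0.3905 0.2021] [[-0.001, 1.0, -0.001], [1.0, 0.001, -0.001], [-0.001, -0.001, -1.0]] [0.2 0.5 0.4] 0.994 [28. 32. 83. -0. 65. 28.]
```

View pics/w1.png

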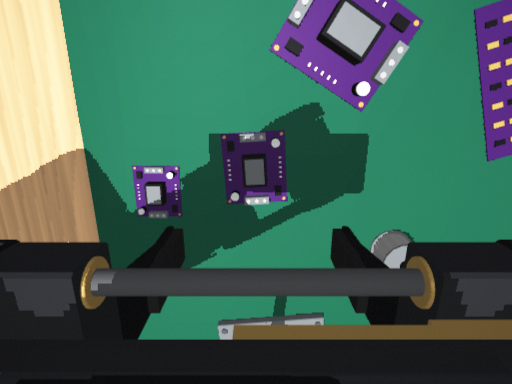

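Wrist view: the middle board has corners at about (222,135), (284,130), (287,201) and (227,205), with the block top centred at (255,172). The small board is at (158,190) and the large one at (350,40).

```bash
python3 - <<'E'
from h import *
import pickle
np.set_printoptions(precision=4,suppress=True)
P,st=pickle.load(open("pics/w1.pkl","rb"))
im=cv2.imread("pics/w1.png"); hsv=cv2.cvtColor(im,cv2.COLOR_BGR2HSV)
m=((hsv[...,0]>125)&(hsv[...,0]<160)&(hsv[...,1]>80)&(hsv[...,2]>40)).astype(np.uint8)
m[:,:200]=0;m[:120]=0;m[215:]=0;m[:,300:]=0
m=cv2.morphologyEx(m,cv2.MORPH_CLOSE,np.ones((25,25)))
ys,xs=np.nonzero(m);q=onz(P,np.c_[xs,ys],0.002)
r=cv2.minAreaRect((q*1000).astype(np.float32));print(r, np.degrees(0))
print(onz(P,[(255,172)],.022), "block dims",onz(P,[(243,158),(266,157),(268,187),(245,188)],.022))
A=cam("scene");B=cam("side")
b=tri([(P,(255,172)),(A,(363,241)),(B,(187,146))]);print("tri",b,tri([(P,(255,172)),(A,(363,241))]),[proj(x,np.array([.487,.41,.022])) for x in (A,B)])
E
```

```text
((485.6840515136719, 392.39520263671875), (75.31450653076172, 87.01528930664062), 3.4631011486053467) 0.0
[[0.4865 0.392 ]] block dims [[0.4728 0.4084]
 [0.4991 0.4095]
 [0.5017 0.3739]
 [0.4747 0.3727]]
tri [0.4874 0.3891 0.0142] [0.4863 0.3899 0.0148] [array([369.7459, 242.9869]), array([183.5007, 141.9604])]
```

```bash
python3 -m jog '[[[1.5,-3,34],[0,0,-3.5],0.4],[[1.5,-3,68],[0,0,-3.5],0.4],[[1.5,-3,102],[0,0,-3.5],0.4],[[1.5,-3,102],[0,0,-3.5],0.4],[[1.5,-3,102],[0,0,-3.5],0.4],[[1.5,-3,102],[0,0,-3.5],0.4]]'
python3 snap.py w2; cd pics; python3 -c "
import cv2;cv2.imwrite('w2c.png',cv2.resize(cv2.imread('w2.png')[100:384,120:400],None,fx=2,fy=2))"
```

```text
time_s: 1.65
position: [0.4873, 0.3933, 0.102]
tcp_rot: [[-0.061, 0.998, 0.002], [0.998, 0.061, 0.001], [0.001, 0.002, -1.0]]
force: [0.4, 0.7, -0.1]
opening: 0.647
1.65 [0.4873 0.3933 0.102 ] [[-0.061, 0.998, 0.002], [0.998, 0.061, 0.001], [0.001, 0.002, -1.0]] [ 0.4  0.7 -0.1] 0.647 [29. 39. 88.  0. 53. 25.]
```

View pics/w2c.png

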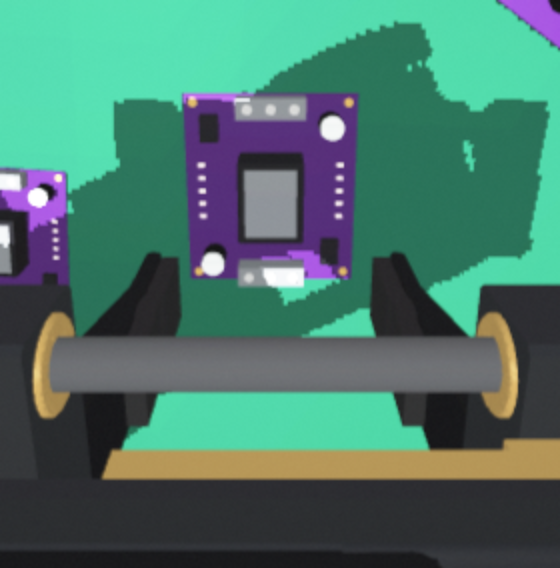

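The board is square to the tool. In the crop its corners are (183,94), (358,94), (352,279) and (190,278), and the block top is centred at (271,204).

```bash
python3 - <<'E'
from h import *
import pickle
np.set_printoptions(precision=4,suppress=True)
P1,_=pickle.load(open("pics/w1.pkl","rb"));P2,s=pickle.load(open("pics/w2.pkl","rb"))
f=lambda u,v:(u/2+120,v/2+100)
print("block tri",tri([(P1,(255.5,172.5)),(P2,f(271,204))]))
c=onz(P2,[f(183,94),f(358,94),f(352,279),f(190,278)],.002);print(c,c.mean(0));e=c[1]-c[0];e2=c[2]-c[3];print(np.degrees(np.arctan2(e[1],e[0])),np.degrees(np.arctan2(e2[1],e2[0])),np.linalg.norm(e))
print(onz(P2,[f(271,204)],.022))
for z in (0,.008,.02,.022): print(z,proj(P1,np.array([.4873,.392,z])),)
E
```

```text
block tri [0.4866 0.3894 0.0138]
[[0.4455 0.4332]
 [0.5211 0.4377]
 [0.5271 0.3501]
 [0.4502 0.346 ]] [0.486  0.3918]
3.4403001842260625 3.0079039906934075 0.07577167587470807
[[0.4861 0.3921]]
0 [255.8028 167.9304]
0.008 [255.7659 169.3504]
0.02 [255.7074 171.5958]
0.022 [255.6973 171.9844]
```

```bash
python3 -m jog '[[[-1,-1,35],[0,0,0],0.4],[[-1,-1,65],[0,0,0],0.4],[[-1,-1,85],[0,0,0],0.4],[[-1,-1,96],[0,0,0],0.4],[[-1,-1,96],[0,0,0],0.4],[[-1,-1,96],[0,0,0],0.4],[[-1,-1,96],[0,0,0],1],[[-1,-1,96],[0,0,0],1],[[-1,-1,96],[0,0,0],1],[[-1,-1,96],[0,0,0],1],[[-1,-1,96],[0,0,0],1],[[-1,-1,96],[0,0,0],1]]'
python3 -m jog '[[[0,0,0],[0,0,0],1],[[0,0,0],[0,0,0],1],[[0,0,-10],[0,0,0],1],[[0,0,-30],[0,0,0],1],[[0,0,-60],[0,0,0],1],[[0,0,-100],[0,0,0],1],[[0,0,-140],[0,0,0],1],[[0,0,-180],[0,0,0],1],[[0,0,-210],[0,0,0],1],[[0,0,-220],[0,0,0],1],[[0,0,-220],[0,0,0],1]]'
```

```text
time_s: 2.7
position: [0.4858, 0.3915, 0.0053]
tcp_rot: [[-0.06, 0.998, 0.001], [0.998, 0.06, 0.0], [0.0, 0.001, -1.0]]
force: [-0.9, -0.1, 4.7]
opening: 0.317
time_s: 3.62
position: [0.487, 0.3921, 0.228]
tcp_rot: [[-0.06, 0.998, 0.006], [0.998, 0.06, 0.003], [0.003, 0.006, -1.0]]
force: [0.0, 0.4, -2.6]
opening: 0.32
```

```bash
python3 -m jog '[[[-12,0,0],[0,0,0],1],[[-40,0,0],[0,0,0],1],[[-75,0,0],[0,0,0],1],[[-112,1,0],[0,0,0],1],[[-150,1,0],[0,0,0],1],[[-188,1,0],[0,0,0],1],[[-226,2,0],[0,0,0],1],[[-264,2,0],[0,0,0],1],[[-302,3,0],[0,0,0],1],[[-340,3,0],[0,0,0],1],[[-370,4,0],[0,0,0],1],[[-400,4,0],[0,0,0],1]]'
python3 -m jog '[[[-25,0,0],[0,0,0],1],[[-40,0,0],[0,0,0],1],[[-50,0,0],[0,0,0],1],[[-50,0,0],[0,0,0],1],[[-50,0,0],[0,0,0],1]]'
python3 snap.py w3
```

```text
time_s: 4.62
position: [0.5108, -0.0099, 0.2214]
tcp_rot: [[-0.059, 0.998, -0.007], [0.998, 0.059, 0.001], [0.002, -0.007, -1.0]]
force: [1.1, 0.4, -1.4]
opening: 0.321
time_s: 5.03
position: [0.5151, -0.0574, 0.2228]
tcp_rot: [[-0.059, 0.998, -0.004], [0.998, 0.059, 0.002], [0.002, -0.004, -1.0]]
force: [0.1, -0.0, -0.9]
opening: 0.32
5.0333 [ 0.5151 -0.0574  0.2228] [[-0.059, 0.998, -0.004], [0.998, 0.059, 0.002], [0.002, -0.004, -1.0]] [ 0.1 -0.  -0.9] 0.32 [-19.  22.  97.   0.  61. -22.]
```

View pics/w3.png

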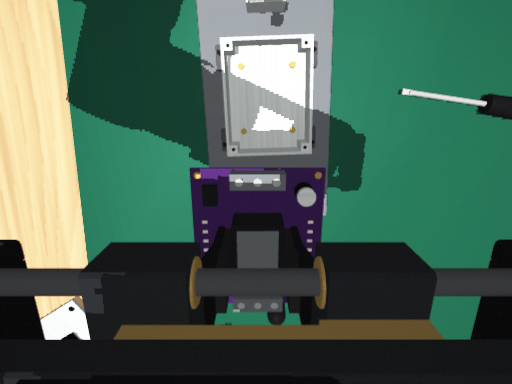

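Rim corners are at about (220,39), (313,37), (311,153) and (226,157), and the brass standoffs at (241,67), (293,65), (293,130) and (244,131). The held board is square in the grip.

```bash
python3 - <<'E'
from h import *
import pickle
from scipy.optimize import least_squares
np.set_printoptions(precision=4,suppress=True)
P,s=pickle.load(open("pics/w3.pkl","rb"))
im=cv2.imread("pics/w3.png");hsv=cv2.cvtColor(im,cv2.COLOR_BGR2HSV)
br=[]
for u,v in [(241,67),(293,65),(293,130),(244,131)]:
    w=hsv[v-7:v+8,u-7:u+8];m=(w[...,0]>10)&(w[...,0]<35)&(w[...,1]>90);y,x=np.nonzero(m);br.append((u-7+x.mean(),v-7+y.mean()));print(br[-1],m.sum())
rim=[(220,38.5),(313,36.5),(311.5,153.5),(226,157)]
o=[(-1,1),(1,1),(1,-1),(-1,-1)]
c=onz(P,rim,.05);print(c,np.linalg.norm(c-np.roll(c,-1,0),axis=1),c.mean(0))
b=onz(P,br,.02);print(b,np.linalg.norm(b-np.roll(b,-1,0),axis=1),b.mean(0))
def fit(use,p0=(.518,.027,0.,0.)):
    def r(p):
        R=np.array([[np.cos(p[2]),-np.sin(p[2])],[np.sin(p[2]),np.cos(p[2])]]);e=[]
        if 'r' in use:
            for a,q in zip(o,rim): e+=list(proj(P,np.r_[p[:2]+R@(np.array(a)*[.047,.06]),.05+p[3]])-q)
        if 'b' in use:
            for a,q in zip(o,br): e+=list(proj(P,np.r_[p[:2]+R@(np.array(a)*[.029,.036]),.02+p[3]])-q)
        return e
    q=least_squares(r,p0);print(use,q.x[:2],np.degrees(q.x[2]),q.x[3],np.array(q.fun).round(1))
for u in ('r','b','rb'): fit(u)
E
```

```text
(np.float64(240.3913043478261), np.float64(65.95652173913044)) 23
(np.float64(291.9259259259259), np.float64(64.29629629629629)) 27
(np.float64(292.04347826086956), np.float64(129.3913043478261)) 23
(np.float64(243.0909090909091), np.float64(130.9090909090909)) 22
[[ 0.4691  0.0807]
 [ 0.5619  0.0879]
 [ 0.5734 -0.0293]
 [ 0.4785 -0.0388]] [0.0931 0.1177 0.0954 0.1199] [0.5207 0.0251]
[[ 0.4887  0.0594]
 [ 0.5461  0.0644]
 [ 0.5528 -0.0067]
 [ 0.4949 -0.0119]] [0.0576 0.0714 0.0581 0.0715] [0.5206 0.0263]
r [0.5208 0.0251] 5.000102731472597 -0.0020978295956956363 [-0.1  0.3  0.2 -0.8 -0.9  0.8  0.8 -0.3]
b [0.5207 0.0263] 5.10848255413202 -0.0020690359737794892 [-0.   0.   0.1 -0.1 -0.2  0.   0.1  0.1]
rb [0.5207 0.0257] 5.025888587288811 -0.0023701443726775423 [-0.1 -0.2  0.1 -1.3 -0.9  0.2  0.9 -0.8  0.1  0.6  0.1  0.6 -0.3  0.6
  0.1  0.6]
```

```bash
python3 - <<'E'
from h import *
import pickle
np.set_printoptions(precision=4,suppress=True)
P,s=pickle.load(open("pics/w3.pkl","rb"))
R=s["tcp_rot"];t=s["position"]
for x in (.043,.044,.045): print(x,[proj(P,t+R@np.array([x,y,.0033])) for y in (-.038,.038)])
d=R.T@(np.array([.5207,.026,t[2]])-t)*1000;print(d)
E
```

```text
0.043 [array([189.1691, 171.067 ]), array([324.9259, 170.928 ])]
0.044 [array([189.0497, 169.3179]), array([325.0408, 169.1785])]
0.045 [array([188.93  , 167.5627]), array([325.1561, 167.4229])]
[82.9599 10.484   0.1302]
```

```bash
python3 -m jog '[[[20,2,0],[0,0,-0.5],1],[[45,5,0],[0,0,-1],1],[[70,8,0],[0,0,-1.7],1],[[82.3,9.5,0],[0,0,-1.7],1],[[82.3,9.5,0],[0,0,-1.7],1],[[82.3,9.5,20],[0,0,-1.7],1],[[82.3,9.5,50],[0,0,-1.7],1],[[82.3,9.5,80],[0,0,-1.7],1],[[82.3,9.5,110],[0,0,-1.7],1],[[82.3,9.5,125],[0,0,-1.7],1],[[82.3,9.5,130],[0,0,-1.7],1],[[82.3,9.5,130],[0,0,-1.7],1]]'
python3 snap.py w4
```

```text
time_s: 6.08
position: [0.5203, 0.0249, 0.0933]
tcp_rot: [[-0.09, 0.996, -0.003], [0.996, 0.09, 0.0], [0.0, -0.003, -1.0]]
force: [-0.8, -0.2, -1.2]
opening: 0.32
6.0833 [0.5203 0.0249 0.0933] [[-0.09, 0.996, -0.003], [0.996, 0.09, 0.0], [0.0, -0.003, -1.0]] [-0.8 -0.2 -1.2] 0.32 [-10.  34. 103.  -0.  43. -15.]
```

View pics/w4.png

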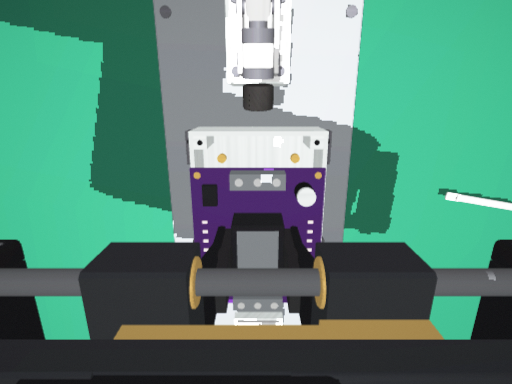

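The far rim edge is at row ~130, columns 187 to 328, and the standoffs at (222,158) and (295,158) sit centrally beyond the held board. Now a residual check.

```bash
python3 - <<'E'
from h import *
import pickle
np.set_printoptions(precision=4,suppress=True)
P,s=pickle.load(open("pics/w4.pkl","rb"));R=s["tcp_rot"];t=s["position"]
for q,z in [([(222,158),(295,158)],.02),([(187,129.5),(329,129.5)],.05),([(191,168),(326,168)],t[2]-.0033)]:
    w=onz(P,q,z);print([(R.T@(np.r_[a,z]-t)*1000).round(1) for a in w])
E
```

```text
[array([ 37.5, -27.6,  73.4]), array([37.5, 29.8, 73.2])]
[array([ 62.3, -46.8,  43.4]), array([62.2, 48. , 43.1])]
[array([ 44.7, -36.9,   3.4]), array([44.7, 38.5,  3.2])]
```

```bash
python3 -m jog '[[[1.2,0,15],[0,0,0],1],[[1.2,0,30],[0,0,0],1],[[1.2,0,42],[0,0,0],1],[[1.2,0,52],[0,0,0],1],[[1.2,0,59],[0,0,0],1],[[1.2,0,63],[0,0,0],1],[[1.2,0,63],[0,0,0],1],[[1.2,0,63],[0,0,0],1]]'
python3 -m jog '[[[0,0,1],[0,0,0],1],[[0,0,2],[0,0,0],1],[[0,0,3],[0,0,0],1],[[0,0,4],[0,0,0],1],[[0,0,4],[0,0,0],1]]'
```

```text
time_s: 6.8
position: [0.5214, 0.0262, 0.0319]
tcp_rot: [[-0.09, 0.996, 0.001], [0.996, 0.09, -0.0], [-0.0, 0.001, -1.0]]
force: [0.3, -0.2, -1.9]
opening: 0.32
time_s: 7.22
position: [0.521, 0.0263, 0.0275]
tcp_rot: [[-0.09, 0.996, -0.0], [0.996, 0.09, 0.0], [0.0, -0.0, -1.0]]
force: [0.3, -0.6, -1.1]
opening: 0.319
```

```bash
python3 -m jog '[[[0,0,0.7],[0,0,0],1],[[0,0,1.4],[0,0,0],1],[[0,0,1.4],[0,0,0],1]]'
python3 -m jog '[[[0,0,0.7],[0,0,0],1],[[0,0,1.4],[0,0,0],1],[[0,0,1.4],[0,0,0],1]]'
```

```text
time_s: 7.47
position: [0.521, 0.0262, 0.026]
tcp_rot: [[-0.09, 0.996, -0.0], [0.996, 0.09, 0.0], [0.0, -0.0, -1.0]]
force: [-0.2, 0.1, -0.9]
opening: 0.322
time_s: 7.72
position: [0.5211, 0.0263, 0.0253]
tcp_rot: [[-0.09, 0.996, 0.0], [0.996, 0.09, -0.0], [-0.0, 0.0, -1.0]]
force: [-1.0, -0.3, 1.9]
opening: 0.32
```

The board touched down (force rose from -0.9 to +1.9 N at the expected height). Now release gently and rise.

```bash
python3 -m jog '[[[0,0,0],[0,0,0],0.5],[[0,0,0],[0,0,0],0.5],[[0,0,0],[0,0,0],0.5],[[0,0,0],[0,0,0],0.5],[[0,0,-10],[0,0,0],0.5],[[0,0,-30],[0,0,0],0.5],[[0,0,-65],[0,0,0],0.5],[[0,0,-105],[0,0,0],0.5],[[0,0,-145],[0,0,0],0.5],[[0,0,-180],[0,0,0],0.5],[[0,0,-200],[0,0,0],0.5],[[0,0,-200],[0,0,0],0.5]]'
python3 - <<'E'
from h import *
st=bot.read_state();t=st["position"];d=np.array([.467,-.378,.22])-t;print((st["tcp_rot"].T@d*1000).round())
E
python3 snap.py w5
```

```text
time_s: 8.72
position: [0.5242, 0.0259, 0.2306]
tcp_rot: [[-0.09, 0.996, 0.012], [0.996, 0.09, -0.002], [-0.003, 0.011, -1.0]]
force: [1.1, -0.1, -1.0]
opening: 0.498
[-397.  -93.   11.]
8.7167 [0.5242 0.0259 0.2306] [[-0.09, 0.996, 0.012], [0.996, 0.09, -0.002], [-0.003, 0.011, -1.0]] [ 1.1 -0.1 -1. ] 0.498 [ -9.  22.  96.   0.  61. -15.]
```

View pics/w5.png

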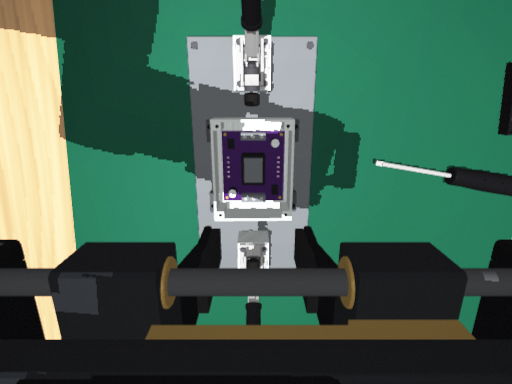

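The board lies square and central on the standoffs: its corners are about (222,131) to (284,202) inside the rim (210,119) to (295,220). Next, the middle lid.

```bash
python3 -m jog '[[[-12,-3,0],[0,0,0],0.2],[[-45,-11,2],[0,0,0],0.2],[[-85,-20,4],[0,0,0],0.2],[[-125,-29,6],[0,0,0],0.2],[[-165,-39,8],[0,0,0],0.2],[[-205,-48,10],[0,0,0],0.2],[[-245,-57,10],[0,0,0],0.2],[[-285,-67,10],[0,0,0],0.2],[[-325,-76,10],[0,0,0],0.2],[[-360,-85,10],[0,0,0],0.2],[[-385,-91,10],[0,0,0],0.2],[[-397,-93,10],[0,0,0],0.2]]'
python3 -m jog '[[[0,0,0],[0,0,0],0.2],[[0,0,0],[0,0,0],0.2],[[0,0,0],[0,0,0],0.2]]'
python3 snap.py w6
```

```text
time_s: 9.77
position: [0.4616, -0.3813, 0.2124]
tcp_rot: [[-0.086, 0.996, -0.003], [0.996, 0.086, 0.001], [0.002, -0.003, -1.0]]
force: [0.1, -0.2, 0.0]
opening: 0.797
time_s: 10.02
position: [0.4636, -0.3752, 0.2138]
tcp_rot: [[-0.091, 0.996, -0.002], [0.996, 0.091, 0.003], [0.003, -0.002, -1.0]]
force: [0.2, 0.5, 0.3]
opening: 0.796
10.0167 [ 0.4636 -0.3752  0.2138] [[-0.091, 0.996, -0.002], [0.996, 0.091, 0.003], [0.003, -0.002, -1.0]] [0.2 0.5 0.3] 0.796 [-50.  29.  87.   0.  65. -55.]
```

View pics/w6.png

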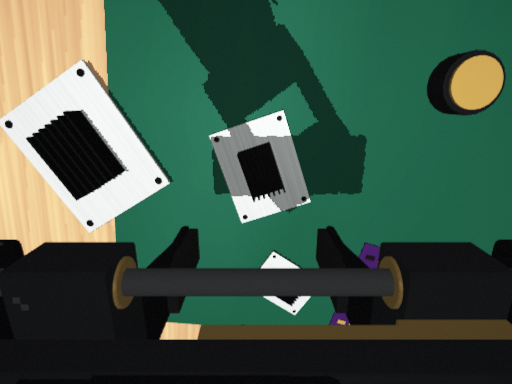

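The middle lid's plate corners are at about (209,136), (284,110), (311,201) and (242,223), with screw holes at (217,139), (280,118), (304,199) and (245,217).

```bash
python3 - <<'E'
from h import *
import pickle
from scipy.optimize import least_squares
np.set_printoptions(precision=4,suppress=True)
P,s=pickle.load(open("pics/w6.pkl","rb"));R=s["tcp_rot"];t=s["position"]
im=cv2.imread("pics/w6.png");g=cv2.cvtColor(im,cv2.COLOR_BGR2GRAY)
cc=np.array([(209,136),(284,110),(311,201),(242,223)],np.float32)
h=[]
for u,v in [(217,139),(280,118),(304,199),(245,217)]:
    w=g[v-4:v+5,u-4:u+5].astype(float);k=np.clip(np.percentile(w,60)-w,0,None);k[k<k.max()*.4]=0;y,x=np.mgrid[-4:5,-4:5];h.append((u+(x*k).sum()/k.sum(),v+(y*k).sum()/k.sum()))
for z in (.009,):
    c=onz(P,cc,z);hh=onz(P,h,z)
    for q in (c,hh):
        L=np.linalg.norm(q-np.roll(q,-1,0),axis=1);a=(q[0]+q[1]-q[2]-q[3]);b=q[1]+q[2]-q[0]-q[3]
        print(q.mean(0),L,"yaw",np.degrees(np.arctan2(-a[0],a[1])),np.degrees(np.arctan2(b[1],b[0])))
        print("tool",R.T@(np.r_[q.mean(0),z]-t)*1000)
E
```

```text
[ 0.4689 -0.3751] [0.0941 0.1182 0.0936 0.1186] yaw 23.6959458095545 23.92037679969857
tool [ -1.0472   5.6297 204.7392]
[ 0.468  -0.3752] [0.0791 0.1052 0.079  0.1054] yaw 23.6060583469998 23.614636010524553
tool [ -1.1309   4.7258 204.7404]
```

```bash
python3 -m jog '[[[-1,5,15],[0,0,-6],0.2],[[-1,5,50],[0,0,-12],0.2],[[-1,5,85],[0,0,-18.5],0.2],[[-1,5,120],[0,0,-18.5],0.2],[[-1,5,150],[0,0,-18.5],0.2],[[-1,5,175],[0,0,-18.5],0.2],[[-1,5,190],[0,0,-18.5],0.2],[[-1,5,190],[0,0,-18.5],0.2],[[-1,5,190],[0,0,-18.5],0.2]]'
python3 snap.py w7; python3 -c "
import cv2;cv2.imwrite('pics/w7c.png',cv2.resize(cv2.imread('pics/w7.png')[90:384,120:400],None,fx=2,fy=2))"
```

```text
time_s: 10.82
position: [0.4693, -0.3761, 0.0244]
tcp_rot: [[-0.403, 0.915, -0.001], [0.915, 0.403, 0.002], [0.002, -0.001, -1.0]]
force: [0.5, 0.3, 0.0]
opening: 0.8
10.8167 [ 0.4693 -0.3761  0.0244] [[-0.403, 0.915, -0.001], [0.915, 0.403, 0.002], [0.002, -0.001, -1.0]] [0.5 0.3 0. ] 0.8 [-49.  44.  93.   0.  43. -73.]
```

View pics/w7c.png

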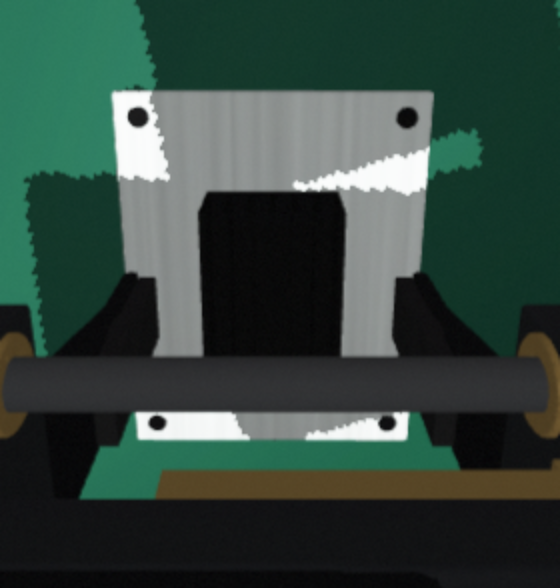

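The lid is square to the tool: far corners at (112,92) and (433,92), near ones at (137,440) and (408,440), and the heat sink lies between the fingers. I'll grip it.

```bash
python3 - <<'E'
from h import *
import pickle
P,s=pickle.load(open("pics/w7.pkl","rb"));R=s["tcp_rot"];t=s["position"]
f=lambda u,v:(u/2+120,v/2+90)
for q in ([f(112,92),f(433,92),f(408,440),f(137,440)],[f(138,117),f(407,118),f(387,423),f(158,423)]):
    c=onz(P,q,.009);k=np.array([R.T@(np.r_[a,.009]-t)*1000 for a in c]);print(k.round(1).tolist(),k.mean(0).round(2))
E
python3 -m jog '[[[0,0,6],[0,0,0],0.2],[[0,0,11],[0,0,0],0.2],[[0,0,12],[0,0,0],0.2],[[0,0,12],[0,0,0],0.2],[[0,0,12],[0,0,0],1],[[0,0,12],[0,0,0],1],[[0,0,12],[0,0,0],1],[[0,0,12],[0,0,0],1],[[0,0,12],[0,0,0],1],[[0,0,12],[0,0,0],1],[[0,0,12],[0,0,0],1],[[0,0,12],[0,0,0],1]]'
```

```text
[[61.0, -47.0, 15.6], [60.9, 46.3, 15.5], [-58.8, 46.5, 15.2], [-58.7, -47.7, 15.3]] [ 1.11 -0.5  15.4 ]
[[53.7, -39.9, 15.5], [53.3, 39.2, 15.5], [-51.8, 38.8, 15.3], [-51.8, -40.0, 15.3]] [ 0.87 -0.49 15.4 ]
time_s: 11.87
position: [0.4691, -0.3781, 0.0128]
tcp_rot: [[-0.401, 0.916, 0.0], [0.916, 0.401, -0.0], [-0.0, -0.0, -1.0]]
force: [0.9, -0.4, 0.2]
opening: 0.46
```

```bash
python3 -m jog '[[[0,0,-5],[0,0,0],1],[[0,0,-20],[0,0,0],1],[[0,0,-50],[0,0,0],1],[[0,0,-85],[0,0,0],1],[[0,0,-120],[0,0,0],1],[[0,0,-155],[0,0,0],1],[[0,0,-190],[0,0,0],1],[[0,0,-212],[0,0,0],1],[[0,0,-222],[0,0,0],1],[[0,0,-222],[0,0,0],1]]'
python3 -m jog '[[[10,7,0],[0,0,1],1],[[32,23,0],[0,0,3],1],[[58,41,0],[0,0,5],1],[[84,59,0],[0,0,7],1],[[110,77,0],[0,0,9],1],[[136,95,0],[0,0,11],1],[[162,114,0],[0,0,13],1],[[190,133,0],[0,0,15],1],[[216,151,0],[0,0,17],1],[[238,167,0],[0,0,18.7],1],[[248,174,0],[0,0,18.7],1],[[252,177,0],[0,0,18.7],1]]'
python3 -m jog '[[[0,0,0],[0,0,0],1],[[0,0,0],[0,0,0],1],[[0,0,0],[0,0,0],1]]'
python3 snap.py w8
```

```text
time_s: 12.7
position: [0.47, -0.3789, 0.2373]
tcp_rot: [[-0.401, 0.916, 0.003], [0.916, 0.401, -0.004], [-0.005, 0.001, -1.0]]
force: [0.2, 0.3, -2.9]
opening: 0.457
time_s: 13.7
position: [0.5288, -0.0737, 0.2326]
tcp_rot: [[-0.09, 0.996, -0.005], [0.996, 0.09, 0.002], [0.002, -0.005, -1.0]]
force: [-0.0, -0.5, -2.0]
opening: 0.456
time_s: 13.95
position: [0.53, -0.0776, 0.2342]
tcp_rot: [[-0.085, 0.996, -0.001], [0.996, 0.085, -0.0], [-0.0, -0.001, -1.0]]
force: [0.8, 0.4, -3.6]
opening: 0.456
13.95 [ 0.53   -0.0776  0.2342] [[-0.085, 0.996, -0.001], [0.996, 0.085, -0.0], [-0.0, -0.001, -1.0]] [ 0.8  0.4 -3.6] 0.456 [-20.  23.  94.  -0.  63. -25.]
```

View pics/w8.png

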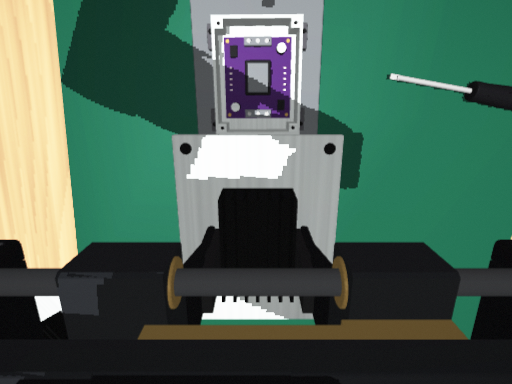

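The rim's screw holes are at about (218,23), (296,21), (294,127) and (223,128), with the board inside. The held lid's far holes are at (185,149) and (330,148). Next is the offset.

```bash
cat > holes.py <<'E'
from h import *
def holes(g,pts,r=4):
    h=[]
    for u,v in pts:
        w=g[v-r:v+r+1,u-r:u+r+1].astype(float);k=np.clip(np.percentile(w,60)-w,0,None);k[k<k.max()*.5]=0;y,x=np.mgrid[-r:r+1,-r:r+1];h.append((u+(x*k).sum()/k.sum(),v+(y*k).sum()/k.sum()))
    return h
def intool(P,s,q,z):
    return np.array([s["tcp_rot"].T@(np.r_[a,z]-s["position"])*1000 for a in onz(P,q,z)])
E
python3 - <<'E'
from holes import *
import pickle
P,s=pickle.load(open("pics/w8.pkl","rb"))
g=cv2.cvtColor(cv2.imread("pics/w8.png"),cv2.COLOR_BGR2GRAY)
h=holes(g,[(218,23),(296,21),(294,127),(223,128)],3);print(np.round(h,1).tolist())
for z in (.05,.048):
    k=intool(P,s,h,z);L=np.linalg.norm(k-np.roll(k,-1,0),axis=1);a=k[0]+k[1]-k[2]-k[3];b=k[1]+k[2]-k[0]-k[3];print("rim",z,k.mean(0).round(2),L.round(1),np.degrees([np.arctan2(a[1],a[0]),np.arctan2(-b[0],b[1])]))
print("rimcorn",intool(P,s,[(210.5,16.5),(302.5,15)],.05).round(1).tolist())
zt=s["position"][2]-.0038
l=holes(g,[(185,149),(330,148)],6);print(np.round(l,1).tolist())
print("lid holes",intool(P,s,l,zt).round(1).tolist(),"edge",intool(P,s,[(173,136),(342.5,136)],zt).round(1).tolist())
print("near edge",intool(P,s,[(200,318),(316,318)],zt).round(1).tolist())
E
```

```text
[[217.7, 22.8], [295.1, 22.2], [292.4, 127.2], [222.0, 127.5]]
rim 0.05 [104.43  -0.27 184.2 ] [ 79.  105.2  79.1 104.9] [-0.34713594 -0.25659498]
rim 0.048 [104.57  -0.27 186.2 ] [ 79.5 105.8  79.5 105.5] [-0.34713594 -0.25659498]
rimcorn [[162.4, -47.2, 184.2], [163.7, 46.2, 184.1]]
[[185.1, 148.3], [329.3, 148.4]]
lid holes [[55.7, -39.5, 3.8], [55.5, 39.7, 3.7]] edge [[62.4, -45.6, 3.8], [62.3, 46.4, 3.7]]
near edge [[-55.9, -37.6, 3.9], [-55.9, 38.6, 3.8]]
```

```bash
python3 -m jog '[[[15,0,0],[0,0,-0.3],1],[[40,0,0],[0,0,-0.3],1],[[70,0,0],[0,0,-0.3],1],[[92,-0.4,0],[0,0,-0.3],1],[[101.4,-0.4,0],[0,0,-0.3],1],[[101.4,-0.4,0],[0,0,-0.3],1],[[101.4,-0.4,20],[0,0,-0.3],1],[[101.4,-0.4,50],[0,0,-0.3],1],[[101.4,-0.4,85],[0,0,-0.3],1],[[101.4,-0.4,115],[0,0,-0.3],1],[[101.4,-0.4,135],[0,0,-0.3],1],[[101.4,-0.4,145],[0,0,-0.3],1]]'
python3 -m jog '[[[0,0,3],[0,0,0],1],[[0,0,3],[0,0,0],1],[[0,0,3],[0,0,0],1],[[0,0,3],[0,0,0],1]]'
python3 snap.py w9;python3 -c "
import cv2;cv2.imwrite('pics/w9c.png',cv2.resize(cv2.imread('pics/w9.png')[0:260,120:400],None,fx=2,fy=2))"
```

```text
time_s: 15.0
position: [0.52, 0.0231, 0.0871]
tcp_rot: [[-0.09, 0.996, -0.004], [0.996, 0.09, -0.0], [0.0, -0.004, -1.0]]
force: [-0.6, -0.0, -2.1]
opening: 0.456
time_s: 15.33
position: [0.5224, 0.0243, 0.0882]
tcp_rot: [[-0.091, 0.996, 0.003], [0.996, 0.091, -0.001], [-0.001, 0.003, -1.0]]
force: [-0.3, -0.5, -1.9]
opening: 0.457
15.3333 [0.5224 0.0243 0.0882] [[-0.091, 0.996, 0.003], [0.996, 0.091, -0.001], [-0.001, 0.003, -1.0]] [-0.3 -0.5 -1.9] 0.457 [-10.  34. 103.  -0.  42. -15.]
```

View pics/w9c.png

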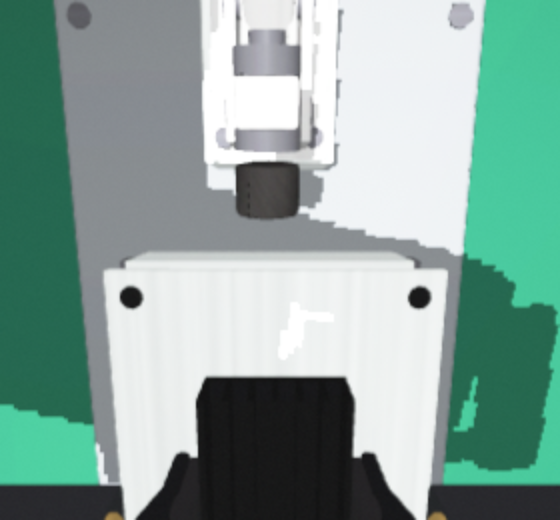

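```bash
python3 - <<'E'
from holes import *
import pickle
P8,s8=pickle.load(open("pics/w8.pkl","rb"));P,s=pickle.load(open("pics/w9.pkl","rb"))
s2=bot.read_state();print(s2["position"],s["position"])
c=s8["position"]+s8["tcp_rot"]@np.array([.1044,-.0003,.184]);print("jig",c)
f=lambda u,v:(u/2+120,v/2)
zt=s["position"][2]-.0038
print("lid holes",intool(P,s,[f(131,297),f(420,297)],zt).round(1).tolist(),"edge",intool(P,s,[f(105,269),f(447,269)],zt).round(1).tolist())
print("rim edge row252",intool(P,s,[f(150,252.5),f(390,252.5)],.05).round(1).tolist(), intool(P,s,[f(122,264),f(418,264)],.05).round(1).tolist())
print("plate bolts z.012",intool(P,s,[f(79,15),f(460,15)],.012).round(1).tolist())
P3,s3=pickle.load(open("pics/w5.pkl","rb"))
b=onz(P3,[(195,45),(310,45)],.012);print("w5 bolts world",b,"w9",onz(P,[f(79,15),f(460,15)],.012))
print("foot",intool(P,s,[f(268,215)],.09).round(1))
E
```

```text
[0.52227154 0.02444788 0.0881924 ] [0.522404   0.02428165 0.08818415]
jig [0.52059755 0.02634605 0.05019909]
lid holes [[55.6, -39.2, 3.6], [55.5, 40.1, 3.9]] edge [[63.2, -45.7, 3.6], [63.1, 46.9, 3.9]]
rim edge row252 [[64.8, -40.2, 38.0], [64.7, 37.6, 38.2]] [[61.2, -49.6, 38.0], [61.0, 47.0, 38.3]]
plate bolts z.012 [[142.5, -67.5, 75.8], [142.4, 64.6, 76.3]]
w5 bolts world [[0.44346754 0.15992757]
 [0.57439983 0.17188102]] w9 [[0.44241777 0.15991671]
 [0.5740053  0.17197455]]
foot [[77.3 -1.5 -1.9]]
```

Camera geometry shows the strip beyond the lid is the enclosure's outer wall. The consistent estimate for the jig centre is (2.1, -1.4) mm in the tool frame, against the lid at (3.0, +0.5). I'll correct by (-0.9, -1.9) mm and lower.

```bash
python3 -m jog '[[[-0.9,-1.9,0],[0,0,0],1],[[-0.9,-1.9,8],[0,0,0],1],[[-0.9,-1.9,14],[0,0,0],1],[[-0.9,-1.9,18],[0,0,0],1],[[-0.9,-1.9,20],[0,0,0],1],[[-0.9,-1.9,20],[0,0,0],1],[[-0.9,-1.9,20],[0,0,0],1]]'
python3 -m jog '[[[0,0,1],[0,0,0],1],[[0,0,2],[0,0,0],1],[[0,0,3],[0,0,0],1],[[0,0,4],[0,0,0],1],[[0,0,4],[0,0,0],1]]'
python3 snap.py w10; python3 - <<'E'
from h import *
s=bot.read_state();print((s["tcp_rot"].T@(np.array([.5206,.0263,.05])-s["position"])*1000).round(1))
E
```

```text
time_s: 15.97
position: [0.5191, 0.0237, 0.0664]
tcp_rot: [[-0.092, 0.996, -0.001], [0.996, 0.092, 0.0], [0.0, -0.001, -1.0]]
force: [-0.1, 0.2, -1.9]
opening: 0.458
time_s: 16.38
position: [0.5191, 0.0237, 0.0626]
tcp_rot: [[-0.092, 0.996, -0.0], [0.996, 0.092, 0.0], [0.0, -0.0, -1.0]]
force: [-0.5, -0.1, -2.3]
opening: 0.451
16.3833 [0.5191 0.0237 0.0626] [[-0.092, 0.996, -0.0], [0.996, 0.092, 0.0], [0.0, -0.0, -1.0]] [-0.5 -0.1 -2.3] 0.451 [-10.  37. 105.   0.  39. -15.]
[ 2.4  1.7 12.7]
```

```bash
python3 - <<'E'
from holes import *
import pickle
P,s=pickle.load(open("pics/w10.pkl","rb"));P9,s9=pickle.load(open("pics/w9.pkl","rb"))
a=cv2.imread("pics/w9.png");b=cv2.imread("pics/w10.png")
w9=onz(P9,[(159.5,7.5),(350,7.5)],.012)
J=np.array([.5206,.0263])
out=[]
for (u,v),w in zip([(159,8),(350,8)],w9):
    p=proj(P,np.r_[w,.012]);t=a[v-7:v+8,u-12:u+13]
    r=cv2.matchTemplate(b,t,cv2.TM_CCOEFF_NORMED);r2=np.full_like(r,-1);y,x=int(p[1])-7,int(p[0])-12
    y0,x0=max(y-12,0),x-12;r2[y0:y+13,x0:x+13]=r[y0:y+13,x0:x+13]
    _,m,_,l=cv2.minMaxLoc(r2);q=(l[0]+12+(.5 if u==159 else 0),l[1]+7-.5);print(p,q,m);out.append(q)
print("bolts tool",intool(P,s,out,.012).round(1).tolist())
g=cv2.cvtColor(b,cv2.COLOR_BGR2GRAY);zt=s["position"][2]-.0038
l=holes(g,[(185,148),(330,148)],6);print(l,intool(P,s,l,zt).round(1).tolist())
cv2.imwrite('pics/w10c.png',cv2.resize(b[0:260,120:400],None,fx=2,fy=2))
E
```

```text
[152.72005483  -4.91276581] (152.5, 6.5) 0.3477831184864044
[368.20140262  -5.101048  ] (368, 6.5) 0.4176902174949646
bolts tool [[136.5, -64.6, 50.6], [136.3, 68.8, 50.6]]
[(np.float64(185.07912575342957), np.float64(148.31280070111427)), (np.float64(329.2244253342028), np.float64(148.43148842517118))] [[55.7, -39.5, 3.8], [55.5, 39.7, 3.8]]
```

```bash
cat > edge.py <<'E'
from holes import *
import pickle,sys
def plate(name,rows=range(30,110,8)):
    P,s=pickle.load(open(f"pics/{name}.pkl","rb"));S=cv2.cvtColor(cv2.imread(f"pics/{name}.png"),cv2.COLOR_BGR2HSV)[...,1]
    k=[]
    for v in rows:
        m=np.nonzero(S[v,100:420]<90)[0]+100
        if len(m)<20: continue
        e=intool(P,s,[(m[0]-.5,v),(m[-1]+.5,v)],.012);k.append(np.r_[v,m[0],m[-1],e[:,1].round(1),(e[:,1].mean()).round(2),e[0,0].round(0)])
    print(name,*[list(map(float,x)) for x in k],sep="\n")
if __name__=="__main__":
    for n in sys.argv[1:]: plate(n)
E
python3 edge.py w9 w10
```

```text
w9
[30.0, 150.0, 359.0, -75.9, 72.6, -1.65, 128.0]
[38.0, 150.0, 359.0, -76.4, 73.1, -1.67, 123.0]
[46.0, 151.0, 358.0, -76.3, 72.9, -1.69, 118.0]
[54.0, 152.0, 357.0, -76.1, 72.7, -1.71, 113.0]
[62.0, 152.0, 356.0, -76.6, 72.5, -2.09, 108.0]
[70.0, 153.0, 356.0, -76.5, 73.0, -1.74, 102.0]
[78.0, 154.0, 355.0, -76.3, 72.8, -1.76, 97.0]
[86.0, 155.0, 354.0, -76.1, 72.5, -1.79, 91.0]
[94.0, 156.0, 354.0, -75.9, 73.1, -1.43, 85.0]
[102.0, 156.0, 353.0, -76.5, 72.9, -1.83, 80.0]
w10
[30.0, 142.0, 377.0, -72.9, 76.2, 1.63, 123.0]
[38.0, 143.0, 376.0, -72.8, 76.1, 1.63, 119.0]
[46.0, 144.0, 376.0, -72.7, 76.6, 1.96, 114.0]
[54.0, 145.0, 375.0, -72.6, 76.5, 1.97, 110.0]
[62.0, 146.0, 374.0, -72.4, 76.4, 1.97, 105.0]
[70.0, 147.0, 373.0, -72.3, 76.3, 1.98, 100.0]
[78.0, 147.0, 372.0, -72.8, 76.2, 1.66, 95.0]
[86.0, 148.0, 371.0, -72.7, 76.0, 1.67, 90.0]
[94.0, 149.0, 371.0, -72.6, 76.6, 2.01, 85.0]
[102.0, 150.0, 370.0, -72.4, 76.5, 2.01, 80.0]
```

Plate edges confirm that the jig centre is 1.8 mm toward tool +y from the TCP (w9 was caught mid-settling). I'll raise slightly, correct by (-0.6, +1.7) and re-measure once it has settled.

```bash
python3 -m jog '[[[0,0,-4],[0,0,0],1],[[-0.6,1.7,-4],[0,0,0],1],[[-0.6,1.7,-4],[0,0,0],1],[[-0.6,1.7,-4],[0,0,0],1],[[-0.6,1.7,-4],[0,0,0],1],[[-0.6,1.7,-4],[0,0,0],1],[[-0.6,1.7,-4],[0,0,0],1]]'
python3 snap.py w11; python3 edge.py w11 | tail -3; python3 - <<'E'
from h import *
s=bot.read_state();print((s["tcp_rot"].T@(np.array([.5206,.0263,.05])-s["position"])*1000).round(1))
E
```

```text
time_s: 17.02
position: [0.5209, 0.0233, 0.0667]
tcp_rot: [[-0.092, 0.996, -0.0], [0.996, 0.092, 0.0], [0.0, -0.0, -1.0]]
force: [-0.1, 0.7, -1.8]
opening: 0.458
17.0167 [0.5209 0.0233 0.0667] [[-0.092, 0.996, -0.0], [0.996, 0.092, 0.0], [0.0, -0.0, -1.0]] [-0.1  0.7 -1.8] 0.458 [-10.  36. 104.  -0.  39. -15.]
[86.0, 148.0, 367.0, -74.1, 74.8, 0.34, 90.0]
[94.0, 148.0, 366.0, -74.6, 74.6, -0.0, 85.0]
[102.0, 149.0, 365.0, -74.5, 74.5, -0.01, 80.0]
[ 3.  -0.  16.7]
```

```bash
python3 -m jog '[[[0,0,2],[0,0,0],1],[[0,0,4],[0,0,0],1],[[0,0,5],[0,0,0],1],[[0,0,6],[0,0,0],1],[[0,0,7],[0,0,0],1],[[0,0,7],[0,0,0],1]]'
python3 -m jog '[[[0,0,0.7],[0,0,0],1],[[0,0,1.4],[0,0,0],1],[[0,0,1.4],[0,0,0],1]]'
python3 -m jog '[[[0,0,0.4],[0,0,0],1],[[0,0,0.8],[0,0,0],1],[[0,0,0.8],[0,0,0],1]]'
```

```text
time_s: 17.57
position: [0.5208, 0.0233, 0.0595]
tcp_rot: [[-0.092, 0.996, -0.0], [0.996, 0.092, 0.0], [0.0, -0.0, -1.0]]
force: [0.4, -0.8, -3.1]
opening: 0.458
time_s: 17.82
position: [0.5209, 0.0233, 0.0583]
tcp_rot: [[-0.092, 0.996, -0.0], [0.996, 0.092, -0.0], [0.0, -0.0, -1.0]]
force: [0.1, -0.1, -2.8]
opening: 0.455
time_s: 18.07
position: [0.521, 0.0232, 0.0578]
tcp_rot: [[-0.092, 0.996, 0.0], [0.996, 0.092, -0.0], [-0.0, 0.0, -1.0]]
force: [0.4, 0.1, -0.1]
opening: 0.454
```

```bash
python3 -m jog '[[[0,0,0.5],[0,0,0],1],[[0,0,0.5],[0,0,0],1]]'
python3 -m jog '[[[0,0,0],[0,0,0],0.3],[[0,0,0],[0,0,0],0.3],[[0,0,0],[0,0,0],0.3],[[0,0,0],[0,0,0],0.3],[[0,0,-10],[0,0,0],0.3],[[0,0,-30],[0,0,0],0.3],[[0,0,-65],[0,0,0],0.3],[[0,0,-105],[0,0,0],0.3],[[0,0,-145],[0,0,0],0.3],[[0,0,-175],[0,0,0],0.3],[[0,0,-185],[0,0,0],0.3],[[0,0,-185],[0,0,0],0.3]]'
python3 snap.py w12; python3 -c "
import sys;sys.path.insert(0,'.')
from h import *
cv2.imwrite('pics/w12s.png',np.vstack([cv2.imread('pics/w12.png'),]))
a=vision.capture('scene')[...,::-1];b=vision.capture('side')[...,::-1]
big=lambda x:cv2.resize(x,(400,300),interpolation=cv2.INTER_CUBIC)
w=cv2.imread('pics/w12.png')[0:300,56:456]
cv2.imwrite('pics/comb.png',np.vstack([np.hstack([w,big(a[150:240,195:315])]),np.hstack([big(b[125:230,190:310]),w*0])]))
"
```

```text
time_s: 18.23
position: [0.521, 0.0233, 0.0578]
tcp_rot: [[-0.092, 0.996, 0.0], [0.996, 0.092, -0.0], [-0.0, 0.0, -1.0]]
force: [-1.3, -0.2, 4.9]
opening: 0.455
time_s: 19.23
position: [0.5229, 0.023, 0.2458]
tcp_rot: [[-0.092, 0.996, 0.008], [0.996, 0.092, -0.001], [-0.002, 0.008, -1.0]]
force: [0.4, -0.1, 0.2]
opening: 0.697
19.2333 [0.5229 0.023  0.2458] [[-0.092, 0.996, 0.008], [0.996, 0.092, -0.001], [-0.002, 0.008, -1.0]] [ 0.4 -0.1  0.2] 0.697 [-10.  21.  95.   0.  64. -15.]
```

View pics/comb.png

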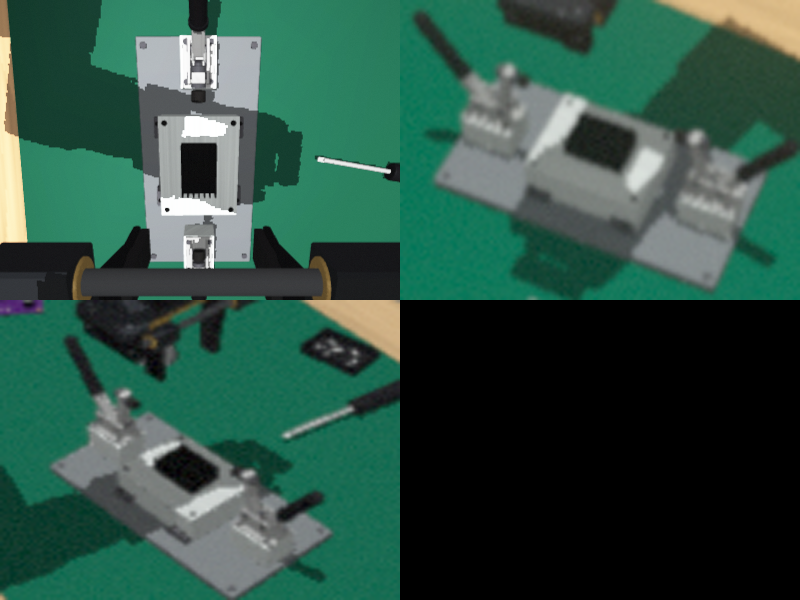

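The lid sits square on the rim, with corners about (160,116) to (235,214) in the top-left panel, and both handles are still raised. I'll estimate the handle angles by triangulating their tips.

```bash
python3 - <<'E'
from holes import *
import pickle
A,B=cam("scene"),cam("side")
J=np.array([.5206,.0263,0]);a=np.radians(5.05);R=np.array([[np.cos(a),-np.sin(a),0],[np.sin(a),np.cos(a),0],[0,0,1]])
for n,p,q in (("L",(314,193),(210,139)),("R",(201,154),(287,194))):
    x=R.T@(tri([(A,p),(B,q)])-J);print(n,(x*1000).round(),np.degrees(np.arctan2(x[2]-.07,abs(x[1])-.128)))
P,s=pickle.load(open("pics/w12.pkl","rb"));g=cv2.cvtColor(cv2.imread("pics/w12.png"),cv2.COLOR_BGR2GRAY)
h=holes(g,[(56+166,122),(56+234,122),(56+230,210),(56+167,210)],4);print(np.round(h,1).tolist())
k=intool(P,s,h,.054);print(k.mean(0).round(1),np.linalg.norm(k-np.roll(k,-1,0),axis=1).round(1))
s=bot.read_state();print("jig in tool",(s["tcp_rot"].T@(J-s["position"])*1000).round(1))
E
```

```text
L [ -5. 185. 162.] 58.114522766828266
R [   0. -190.  163.] 56.16442520626293
[[219.8, 122.8], [288.9, 122.8], [286.4, 209.3], [222.5, 209.3]]
[  3.9  -3.3 191.7] [ 78.9 105.1  79.4 104.9]
jig in tool [  2.5   2.1 240.6]
```

```bash
python3 -m jog '[[[12,2,0],[0,0,0],1],[[40,2,0],[0,0,0],1],[[75,2,0],[0,0,0],1],[[110,2,0],[0,0,0],1],[[140,2,0],[0,0,0],1],[[160,2,0],[0,0,0],1],[[167.5,2,0],[0,0,0],1],[[167.5,2,20],[0,0,0],1],[[167.5,2,45],[0,0,0],1],[[167.5,2,55],[0,0,0],1],[[167.5,2,55],[0,0,0],1],[[167.5,2,55],[0,0,0],1]]'
python3 - <<'E'
from h import *
s=bot.read_state();print("jig in tool",(s["tcp_rot"].T@(np.array([.5206,.0263,0])-s["position"])*1000).round(1),s["opening"])
E
```

```text
time_s: 20.38
position: [0.5072, 0.1898, 0.1861]
tcp_rot: [[-0.091, 0.996, -0.003], [0.996, 0.091, -0.001], [-0.0, -0.003, -1.0]]
force: [0.8, -0.2, 0.9]
opening: 0.008
jig in tool [-164.    -1.   186.2] 0.008064302672572401
```

```bash
python3 -m jog '[[[1,0,15],[0,0,0],1],[[2,0,30],[0,0,0],1],[[3,0,40],[0,0,0],1],[[9,0,45],[0,0,0],1],[[16.5,0,49.5],[0,0,0],1],[[23,0,55],[0,0,0],1],[[28.7,0,61.5],[0,0,0],1],[[34,0,68],[0,0,0],1],[[38.2,0,75.5],[0,0,0],1],[[38.2,0,75.5],[0,0,0],1]]'
python3 -m jog '[[[4,0,8],[0,0,0],1],[[6.5,0,16],[0,0,0],1],[[8.5,0,24],[0,0,0],1],[[9.5,0,29],[0,0,0],1],[[9.5,0,29],[0,0,0],1]]'
```

```text
time_s: 21.22
position: [0.5032, 0.2294, 0.1101]
tcp_rot: [[-0.092, 0.996, -0.002], [0.996, 0.092, 0.0], [0.001, -0.002, -1.0]]
force: [0.4, -0.0, -0.7]
opening: 0.004
time_s: 21.63
position: [0.5028, 0.2379, 0.0812]
tcp_rot: [[-0.091, 0.996, -0.002], [0.996, 0.091, -0.0], [0.0, -0.002, -1.0]]
force: [-0.2, 0.2, 0.8]
opening: 0.006
```

```bash
python3 -m jog '[[[0,0,1],[0,0,0],1],[[0,0,2],[0,0,0],1],[[0,0,3],[0,0,0],1],[[0,0,3],[0,0,0],1]]'
python3 -m jog '[[[0,0,1],[0,0,0],1],[[0,0,1],[0,0,0],1]]'
```

```text
time_s: 21.97
position: [0.5032, 0.2378, 0.0796]
tcp_rot: [[-0.091, 0.996, 0.0], [0.996, 0.091, 0.0], [0.0, 0.0, -1.0]]
force: [-0.1, 0.3, 0.6]
opening: 0.006
time_s: 22.13
position: [0.5033, 0.2378, 0.0787]
tcp_rot: [[-0.091, 0.996, 0.0], [0.996, 0.091, 0.0], [0.0, 0.0, -1.0]]
force: [-0.4, 0.2, 2.0]
opening: 0.004
```

```bash
python3 -m jog '[[[0,0,1],[0,0,0],1],[[0,0,2],[0,0,0],1],[[0,0,2],[0,0,0],1]]'
python3 -m jog '[[[0,0,1],[0,0,0],1],[[0,0,2],[0,0,0],1],[[0,0,2],[0,0,0],1]]'
python3 - <<'E'
from h import *
a=vision.capture('side');b=vision.capture('scene');cv2.imwrite('pics/s2.png',a[...,::-1]);cv2.imwrite('pics/c2.png',b[...,::-1])
E
```

```text
time_s: 22.38
position: [0.5033, 0.2379, 0.0781]
tcp_rot: [[-0.092, 0.996, 0.001], [0.996, 0.092, 0.0], [0.0, 0.001, -1.0]]
force: [-3.5, 0.4, 11.0]
opening: 0.005
time_s: 22.63
position: [0.5034, 0.2379, 0.0777]
tcp_rot: [[-0.092, 0.996, 0.001], [0.996, 0.092, 0.0], [0.0, 0.001, -1.0]]
force: [-5.2, -0.0, 22.9]
opening: 0.004
```

Contact is stiff at z = 0.078, which is exactly the level grip's top, so the left handle is at its hard stop with 23 N. Now the right handle.

```bash
python3 -m jog '[[[0,0,-20],[0,0,0],1],[[0,0,-50],[0,0,0],1],[[0,0,-85],[0,0,0],1],[[0,0,-120],[0,0,0],1],[[0,0,-145],[0,0,0],1],[[-10,0,-152],[0,0,0],1],[[-38,0,-152],[0,0,0],1],[[-75,0,-152],[0,0,0],1],[[-112,0,-152],[0,0,0],1],[[-150,0,-152],[0,0,0],1],[[-188,0,-152],[0,0,0],1],[[-225,0,-152],[0,0,0],1]]'
python3 -m jog '[[[-38,0,0],[0,0,0],1],[[-75,0,0],[0,0,0],1],[[-110,0,0],[0,0,0],1],[[-135,0,0],[0,0,0],1],[[-148,0,0],[0,0,0],1],[[-150,0,0],[0,0,0],1],[[-150,0,0],[0,0,0],1],[[-150,0,0],[0,0,0],1]]'
python3 - <<'E'
from h import *
s=bot.read_state();print("jig in tool",(s["tcp_rot"].T@(np.array([.5206,.0263,0])-s["position"])*1000).round(1),s["opening"])
a=vision.capture('side');b=vision.capture('scene');w=vision.capture('wrist');cv2.imwrite('pics/s3.png',a[...,::-1]);cv2.imwrite('pics/c3.png',b[...,::-1])
E
```

```text
time_s: 23.73
position: [0.5229, 0.0113, 0.2254]
tcp_rot: [[-0.092, 0.996, -0.002], [0.996, 0.092, -0.0], [-0.0, -0.002, -1.0]]
force: [0.4, -0.0, -0.2]
opening: 0.002
time_s: 24.4
position: [0.5368, -0.1342, 0.226]
tcp_rot: [[-0.092, 0.996, -0.002], [0.996, 0.092, 0.001], [0.002, -0.002, -1.0]]
force: [0.6, -0.4, 0.4]
opening: 0.003
jig in tool [161.   -1.  226.2] 0.003014792602228147
```

```bash
python3 -m jog '[[[-2,1,20],[0,0,0],1],[[-4,1,45],[0,0,0],1],[[-5,1,65],[0,0,0],1],[[-6,1,80],[0,0,0],1],[[-14,1,85],[0,0,0],1],[[-20.5,1,89.5],[0,0,0],1],[[-27,1,95],[0,0,0],1],[[-32.7,1,101.5],[0,0,0],1],[[-38,1,108],[0,0,0],1],[[-42,1,115.5],[0,0,0],1],[[-42,1,115.5],[0,0,0],1]]'
python3 -m jog '[[[-4,0,8],[0,0,0],1],[[-6.5,0,16],[0,0,0],1],[[-8.5,0,24],[0,0,0],1],[[-9.5,0,29],[0,0,0],1],[[-9.5,0,30],[0,0,0],1],[[-9.5,0,31],[0,0,0],1],[[-9.5,0,32],[0,0,0],1],[[-9.5,0,32],[0,0,0],1]]'
```

```text
time_s: 25.47
position: [0.5425, -0.1789, 0.11]
tcp_rot: [[-0.091, 0.996, -0.0], [0.996, 0.091, -0.001], [-0.001, -0.0, -1.0]]
force: [-0.2, -0.6, -0.1]
opening: 0.005
time_s: 26.13
position: [0.5434, -0.1871, 0.0791]
tcp_rot: [[-0.092, 0.996, 0.0], [0.996, 0.092, -0.0], [-0.0, 0.0, -1.0]]
force: [-0.8, 0.5, 0.5]
opening: 0.002
```

```bash
python3 -m jog '[[[0,0,1],[0,0,0],1],[[0,0,2],[0,0,0],1],[[0,0,2],[0,0,0],1]]'
```

```text
time_s: 26.38
position: [0.5435, -0.1871, 0.0782]
tcp_rot: [[-0.092, 0.996, 0.001], [0.996, 0.092, -0.001], [-0.001, 0.001, -1.0]]
force: [-1.5, -0.6, 7.1]
opening: 0.005
```

```bash
python3 -m jog '[[[0,0,1],[0,0,0],1],[[0,0,2],[0,0,0],1],[[0,0,3],[0,0,0],1],[[0,0,3],[0,0,0],1]]'
python3 -m jog '[[[0,0,-20],[0,0,0],1],[[0,0,-50],[0,0,0],1],[[0,0,-85],[0,0,0],1],[[0,0,-120],[0,0,0],1],[[0,0,-150],[0,0,0],1],[[-10,0,-170],[0,0,0],1],[[-40,0,-180],[0,0,0],1],[[-70,0,-180],[0,0,0],1],[[-85,0,-180],[0,0,0],1],[[-90,0,-180],[0,0,0],1],[[-90,0,-180],[0,0,0],1],[[-90,0,-180],[0,0,0],1]]'
python3 snap.py w13; python3 - <<'E'
from h import *
a=vision.capture('side')[...,::-1];b=vision.capture('scene')[...,::-1]
cv2.imwrite('pics/s4.png',a);cv2.imwrite('pics/c4.png',b)
big=lambda x:cv2.resize(x,(400,300),interpolation=cv2.INTER_CUBIC)
w=cv2.imread('pics/w13.png')[0:300,56:456]
cv2.imwrite('pics/fin.png',np.vstack([np.hstack([w,big(b[150:240,195:315])]),np.hstack([big(a[140:230,190:310]),big(b)])]))
E
```

```text
time_s: 26.72
position: [0.5436, -0.1871, 0.0778]
tcp_rot: [[-0.092, 0.996, 0.001], [0.996, 0.092, -0.001], [-0.001, 0.001, -1.0]]
force: [-4.3, 0.5, 23.0]
opening: 0.0
time_s: 27.72
position: [0.5506, -0.275, 0.2528]
tcp_rot: [[-0.091, 0.996, -0.003], [0.996, 0.091, 0.003], [0.003, -0.002, -1.0]]
force: [-0.5, 1.0, 0.3]
opening: 0.004
27.7167 [ 0.5506 -0.275   0.2528] [[-0.091, 0.996, -0.003], [0.996, 0.091, 0.003], [0.003, -0.002, -1.0]] [-0.5  1.   0.3] 0.004 [-37.  28.  81.   0.  71. -42.]
```

The viewer limit is reached, so I'll check the handle angles numerically: image darkness along the projected grip axis for each angle.

```bash
python3 - <<'E'
from h import *
J=np.array([.5206,.0263,0]);a=np.radians(5.05);R=np.array([[np.cos(a),-np.sin(a),0],[np.sin(a),np.cos(a),0],[0,0,1]])
W=lambda x,y,z:J+R@np.array([x,y,z])
for tag,fs in (("before",("pics/scene0.png","pics/side0.png")),("after",("pics/c4.png","pics/s4.png"))):
  for n,sg in (("left",1),("right",-1)):
    for cn,f in zip(("scene","side"),fs):
        P=cam(cn);g=cv2.imread(f).max(2).astype(np.float32);r=[]
        th=np.arange(-.2,1.3,.05)
        for t in th:
            p=np.array([proj(P,W(0,sg*(.128+q*np.cos(t)),.07+q*np.sin(t))) for q in np.linspace(.035,.11,25)],np.float32)
            r.append(cv2.remap(g,p[:,:1],p[:,1:],1).mean())
        i=np.argsort(r)[:3];print(tag,n,cn,"best theta",th[i].round(2),np.array(r)[i].round(0),"median",np.median(r))
# lid tests: fit holes in the last side/scene images skipped; bystanders: image difference away from jig/arm
for f,h in (("scene0","c4"),("side0","s4")):
    d=cv2.absdiff(cv2.imread(f"pics/{f}.png"),cv2.imread(f"pics/{h}.png")).max(2)
    P=cam("scene" if h=="c4" else "side")
    for n,x in (("reel",(.66,.28,.03)),("pot",(.683,-.261,.024)),("bigboard",(.582,.538,.005)),("smallboard",(.364,.362,.004)),("smalllid",(.517,-.54,.005)),("biglid",(.254,-.377,.01))):
        u,v=proj(P,np.array(x)).astype(int);print(h,n,(u,v),d[v-6:v+7,u-6:u+7].mean().round(1),end="; ")
    print()
E
```

```text
before left scene best theta [1.05 1.   1.1 ] [43. 48. 49.] median 112.033165
before left side best theta [1.   1.05 0.95] [34. 34. 35.] median 101.461624
before right scene best theta [1.   0.95 1.05] [44. 45. 47.] median 107.203476
before right side best theta [1.   0.95 1.05] [25. 29. 35.] median 113.31494
after left scene best theta [-0.    0.05 -0.05] [51. 52. 53.] median 116.62843
after left side best theta [-0.   -0.05  0.05] [45. 46. 46.] median 106.387405
after right scene best theta [-0.   -0.05  0.05] [47. 48. 49.] median 92.04631
after right side best theta [-0.05 -0.    0.05] [27. 27. 28.] median 116.6716
c4 reel (np.int64(307), np.int64(268)) 7.1; c4 pot (np.int64(155), np.int64(200)) 25.2; c4 bigboard (np.int64(399), np.int64(291)) 6.7; c4 smallboard (np.int64(367), np.int64(210)) 7.4; c4 smalllid (np.int64(125), np.int64(141)) 6.3; c4 biglid (np.int64(200), np.int64(113)) 4.9; 
s4 reel (np.int64(235), np.int64(139)) 2.6; s4 pot (np.int64(333), np.int64(218)) 37.7; s4 bigboard (np.int64(187), np.int64(121)) 4.2; s4 smallboard (np.int64(163), np.int64(163)) 3.3; s4 smalllid (np.int64(363), np.int64(310)) 6.4; s4 biglid (np.int64(256), np.int64(321)) 8.8;
```

Both handles read 0.0 rad in both views. The pot's difference is probably the arm's shadow. One wrist measurement over the lid will check this along with the lid's pose.

```bash
python3 -m jog '[[[10,0,0],[0,0,0],1],[[35,0,0],[0,0,0],1],[[70,0,0],[0,0,0],1],[[105,0,0],[0,0,0],1],[[140,0,0],[0,0,0],1],[[175,0,0],[0,0,0],1],[[210,0,0],[0,0,0],1],[[245,0,0],[0,0,0],1],[[275,0,0],[0,0,0],1],[[290,0,0],[0,0,0],1],[[290,0,0],[0,0,0],1],[[290,0,0],[0,0,0],1]]'
python3 -m jog '[[[0,0,0],[0,0,0],1],[[0,0,0],[0,0,0],1],[[0,0,0],[0,0,0],1],[[0,0,0],[0,0,0],1]]'
python3 snap.py w14; python3 - <<'E'
from holes import *
import pickle
P,s=pickle.load(open("pics/w14.pkl","rb"));R=s["tcp_rot"];t=s["position"]
g=cv2.cvtColor(cv2.imread("pics/w14.png"),cv2.COLOR_BGR2GRAY)
a=np.radians(5.05);Rj=np.array([[np.cos(a),-np.sin(a),0],[np.sin(a),np.cos(a),0],[0,0,1]]);J=np.array([.5206,.0263,0])
pr=[proj(P,J+Rj@np.array([x*.0395,y*.0525,.054])) for x,y in ((-1,1),(1,1),(1,-1),(-1,-1))]
h=holes(g,[tuple(int(round(v)) for v in p) for p in pr],5);print(np.round(pr,1).tolist(),np.round(h,1).tolist())
w=onz(P,h,.054);j=np.array([(Rj.T@(np.r_[q,0]-J))[:2]*1000 for q in w]);print(j.round(1).tolist(),j.mean(0).round(1),np.linalg.norm(j-np.roll(j,-1,0),axis=1).round(1))
for y in (.049,-.049): # foot rubber dark on the lid?
    u,v=proj(P,J+Rj@np.array([0,y,.062])).astype(int);print("foot px",(u,v),"dark",g[v-3:v+4,u-3:u+4].mean(), "lid beside",g[v-3:v+4,u-24:u-17].mean())
for f in ("scene0","c4"):
    x=cv2.cvtColor(cv2.imread(f"pics/{f}.png"),cv2.COLOR_BGR2HSV)[185:220,135:180]
    m=(x[...,0]>12)&(x[...,0]<35)&(x[...,1]>120);yy,xx=np.nonzero(m);print(f,"pot wool",xx.mean()+135,yy.mean()+185,m.sum())
n=vision.capture("scene")[...,::-1]
x=cv2.cvtColor(n,cv2.COLOR_BGR2HSV)[185:220,135:180];m=(x[...,0]>12)&(x[...,0]<35)&(x[...,1]>120);yy,xx=np.nonzero(m);print("now",xx.mean()+135,yy.mean()+185,m.sum())
E
```

```text
time_s: 28.87
position: [0.5243, 0.0139, 0.2542]
tcp_rot: [[-0.095, 0.995, -0.0], [0.995, 0.095, -0.0], [-0.0, -0.0, -1.0]]
force: [-0.1, -0.3, -0.1]
opening: 0.003
time_s: 29.2
position: [0.5251, 0.0114, 0.254]
tcp_rot: [[-0.09, 0.996, -0.0], [0.996, 0.09, -0.0], [-0.0, -0.0, -1.0]]
force: [-0.0, -0.1, 1.0]
opening: 0.002
29.2 [0.5251 0.0114 0.254 ] [[-0.09, 0.996, -0.0], [0.996, 0.09, -0.0], [-0.0, -0.0, -1.0]] [-0.  -0.1  1. ] 0.002 [-11.  20.  94.  -0.  66. -16.]
[[220.3, 112.2], [288.6, 112.2], [286.0, 198.5], [223.2, 198.5]] [[220.2, 112.1], [288.8, 112.1], [286.3, 198.5], [223.4, 198.2]]
[[-39.6, 52.6], [39.7, 52.7], [39.9, -52.4], [-39.3, -52.1]] [0.2 0.2] [ 79.3 105.1  79.2 104.7]
foot px (np.int64(254), np.int64(115)) dark 78.51020408163265 lid beside 172.75510204081633
foot px (np.int64(254), np.int64(197)) dark 65.28571428571429 lid beside 250.0612244897959
scene0 pot wool 155.53588516746413 198.70813397129186 209
c4 pot wool 155.51256281407035 198.86934673366835 199
now 155.54066985645932 198.69856459330143 209
```

Lid centred within 0.2 mm, all four holes in the seated plane within 0.3 px, both feet over the lid, and the pot hasn't moved. Handing in.

```bash
python3 -c "
from rig import bot
print(bot.hand_in())"
```

```text
the job is handed in; nothing more can be done
None
```

The power board is boxed up and handed in at about 29 s. The board is on the standoffs, the lid is on the rim, and both toggle clamps are pushed fully down.

- **Board:** I lowered the middle-sized board until the force rose at the expected height. A picture after release showed it square and central in the enclosure.
- **Lid:** I lowered the 94 x 120 mm lid on to the rim after correcting its position, because one measurement had been taken while the arm was still settling. The last wrist picture, taken after clamping, put its centre within 0.3 mm of the rim's centre. All four screw holes were within 0.3 px of where a level, seated lid would put them.
- **Clamps:** Each handle was pressed to its stop with about 23 N. Both read 0.0 rad to within about 0.05 in the scene and side cameras. Dark spots in the last wrist picture fit both rubber feet pressing the lid.
- **Bystanders:**
  - The solder reel and the spare boards and lids I compared showed no real change between the first and last pictures.
  - The tip cleaner pot differed at first, but only from the arm's shadow; its position matched once the arm had moved away.
  - I did not check the screwdriver separately; the arm never went near it.

The 12-picture limit was reached before the final state, so the last checks were made by calculation on the images rather than by eye.

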